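# Lift the lid off the valve chest and stand it in the panel stand

### The job

Take the lid off the small wooden chest whose lid has a steel bar handle: swing the lid up by its bar until it stands vertical on the hinge pins, then lift it straight up until its hooks are well clear of the pins. Stand the lid upright, hooks down and bar on top, about the middle of the slot of the wooden panel stand, lowering it onto the slot floor rather than dropping it, and let go.

Things in the scene. Friction and masses are not known exactly. Their poses are not given: they have to be found in the camera images.
- lid_bar (a point): Centre of the round steel bar handle (10 mm thick, along y, 90 mm clear between its side rods) on the lid's free edge, in the lid's mid-plane; axes as the lid's. 50 mm clear gap between bar and lid edge: open the fingers only part way. Lid shut: 74 mm above the bench, in front of the chest, nothing below. It may turn between the fingers, so the hand can stay pointing down as the lid swings.
- lid: Loose wooden lid, 104 x 150 x 8 mm, 0.2-0.35 kg. Origin on its hinge axis, half-way across, 173 mm from the bar; x from bar to hinge edge (down when vertical), y along the hinge, z out of its upper face. Two steel hooks, 17 mm thick, reach 10 mm past the origin along x, 48-74 mm either side; their 11 mm slots open along x, so it lifts off only when raised (a cleat holds it when shut).
- chest_pins (a point): Mid-point of the axis of the chest's two fixed level hinge pins (8 mm thick), 74 mm up, 68 mm from the chest's middle. z up, y along the pins, x away from the chest and bar. The lid's origin is here when shut, 1 mm lower when it stands vertical. Chest: wooden, fixed, 100 (x) x 150 x 70 mm high. A similar box with a round knob on its lid is a bystander.
- stand_slot (a point): Centre of the slot floor of the fixed wooden panel stand, 12 mm above the bench; z up, y along the slot, x across. Slot 30 mm wide between boards 170 mm long, ends open; from 60 mm up the boards flare to a mouth about 60 mm wide, 79 mm above the floor. The lid standing in it has its origin 10 mm and bar 183 mm above this point; either face to either side; it may lean a little.
There are look-alikes about, which are no part of the job. Several things have the shape of the lid; the one meant has the colours described above.

How it is judged:
By the outcome, as a careful person would: the job done as asked, in the order asked, and still so for the second after the job is handed in, with the robot touching nothing.
It also fails if it takes over 54 s, if anything falls off the work surface, if the arm or the gripper's body presses on something with over 40 N, if the wrist force passes 120 N, or if a joint passes its speed limit or range.

### The arm

A 7-joint arm with a two-finger parallel gripper is mounted at the origin on the work surface. World frame = base frame: x ahead of the robot, y to its left, z up, the work surface at z = 0. Lengths are in m, angles in rad, forces in N, time in s.
With the tool pointing down it reaches from about 0.4 to 0.85 m from the base axis. Payload 6.9 kg.
Tool frame: the origin (TCP) lies at the very end of the fingers, on their centre line; the grasp point (between the pads) lies bot.grip_depth behind it (bot.grip_depth is the distance from the TCP to the grasp point, in m); z points along the fingers, y is the line along which they close (so a half turn about z gives the same grasp; the last joint's range is limited). The gripper opens to 85 mm and grips with 20 to 120 N. Pads are 22 mm wide; open, the fingers measure 114 mm over their backs; the gripper's body (76 mm by 85 mm) begins 54 mm behind the grasp point. The pads swing forward as they close: fully open they stand 13 mm farther back than shut.
Start: joints at [-1.145, 0.507, -0.238, 1.5, 0.126, 1.149, -0.155], TCP at [0.197, 0.593, 0.231] pointing down, gripper open.
Joint ranges: [-3.08, 3.08], [-0.24, 2.05], [-1.43, 1.35], [0, 2.5], [-1.52, 4.66], [0.17, 1.96], [-2.89, 2.89]. Speed limits (rad/s): [2.39, 2.39, 3.14, 3.14, 3.14, 3.14, 3.14].

### API

Orientations are given as a unit quaternion [w, x, y, z].
In Python, from cell import bot gives the robot as it stands.
- The arm moves only by the tool drive_tool, never from a script. Its argument "moves" is one flat list of numbers, 7 for each row, row after row: the turn, a rotation vector about the world's x, y, z in rad, then the shift along the world's x, y, z in mm, then the closure in counts, from 0 (fully open) to 255 (shut). In form: [wx, wy, wz, tx, ty, tz, fingers, wx, wy, wz, tx, ty, tz, fingers, ...]. A call has 1 to 20 rows; each row is the pose to reach, as a shift and turn from the pose commanded when the call began; what a row does not reach only later rows make up. A row lasts 1/10 s, in which the tool goes at most 50 mm and 8.59 degrees, less where a joint would pass 70% of its speed; a pose out of reach is approached as far as the arm can. A call with a gripper value outside its range is refused whole. The fingers move at their own pace and stop on an object; "squeeze" is the grip in N (left out, the last holds). Time passes only in rows, so rows that repeat a pose let the fingers close. It gives the time, the measured TCP pose, the force, the opening and the grip force at its end, in the units of the state.
- bot.read_state(): the state, without advancing time (a new reading comes with each control period).
- bot.capture(name): name is "scene" or "top" or "wrist"; returns a dict with "color" (420x560x3 uint8, red, green, blue), "fovy" (degrees; the focal length in pixels is half the picture's height over the tangent of half this angle, whatever the lens; pixels are square), "cx", "cy" (the principal point, pixels), "position" and "attitude" of the camera in the world. Camera axes: x right, y down, z forward; pixel columns grow to the right and rows downward; lengths in m; the calibration is good to about 2 mm. A picture is of the moment at which its call begins. There is no depth.
- bot.job_done(): hands the job in; it is judged then, once.
The state is a dict: "t": time; "joint_pos": joint angles; "joint_velocities": joint speeds; "joint_torque": joint torques, N m; "eef_pos": TCP position; "ee_rot": TCP orientation; "wrist_force": force on the tool from outside, world axes, zero at the start; "moment": the same for the moment, N m; "grip_width": finger opening in m; "gripper_force": force on a finger pad.
Only numpy, scipy, OpenCV 4.12 (cv2) and the standard library are available. Lean on these libraries where they do the work, as an engineer would, in place of code of your own. Each camera call takes 0.05 s, during which the arm holds its last target. There are 200 camera calls.

## Working session

There is one attempt and no reset: what is moved stays moved. The work goes in short steps, Python scripts to look and compute and a tool call to move; the robot and the scene stay as the last step left them, time stands still between calls to the robot, and variables do not carry over. Pictures are saved under pics/ and viewed, at most 10 in all, crops included, and the job is handed in when it is done.

Besides the shell and the picture viewer there is one more tool, called by a JSON object that holds its "op" and its "data". drive_tool: Moves the arm, as the interface text tells. Its arguments: {"type":"object","properties":{"moves":{"type":"array"},"squeeze":{"type":"number"}},"required":["moves"]}

```bash
mkdir -p pics; cat > h.py <<'E'
import numpy as np, cv2, json
from scipy.spatial.transform import Rotation as R
from cell import bot
def snap(n,f):
    c=bot.capture(n); cv2.imwrite(f'pics/{f}.png',c['color'][:,:,::-1]); 
    d={k:(np.array(v).tolist() if not np.isscalar(v) else v) for k,v in c.items() if k!='color'}
    json.dump(d,open(f'pics/{f}.json','w')); return d
def ray(f,u,v):
    c=json.load(open(f'pics/{f}.json')); fl=210/np.tan(np.radians(c['fovy'])/2)
    a=np.array(c['attitude']); M=a if a.shape==(3,3) else R.from_quat(a,scalar_first=True).as_matrix()
    return np.array(c['position']), M@np.array([(u-c['cx'])/fl,(v-c['cy'])/fl,1])
def atz(f,u,v,z):
    p,d=ray(f,u,v); return p+d*(z-p[2])/d[2]
def proj(f,X):
    c=json.load(open(f'pics/{f}.json')); fl=210/np.tan(np.radians(c['fovy'])/2)
    a=np.array(c['attitude']); M=a if a.shape==(3,3) else R.from_quat(a,scalar_first=True).as_matrix()
    q=M.T@(np.array(X)-np.array(c['position'])); return q[:2]/q[2]*fl+[c['cx'],c['cy']]
E
python3 - <<'E'
from h import *
for n in ('scene','top'): print(snap(n,n+'0'))
a=cv2.imread('pics/scene0.png');b=cv2.imread('pics/top0.png')
s=bot.read_state();print(s['eef_pos'],s['ee_rot'],s['grip_width'],bot.grip_depth)
E
```

```text
{'fovy': 45.24359189176297, 'cx': 285.94613438344066, 'cy': 214.69876695559336, 'position': [1.1947997456742772, 0.1784221535551232, 0.548222592222068], 'attitude': [-0.2802940726886728, 0.5264916054874862, 0.7022933987865293, -0.3886203857077895]}
{'fovy': 54.0281122893026, 'cx': 277.9138275896821, 'cy': 203.3502485619243, 'position': [0.4134192897882429, -0.03379069660106299, 0.9154072567611913], 'attitude': [-0.04896594270878674, 0.7132068113028257, -0.6973073526519772, 0.051969574785507615]}
[0.19697288 0.59266147 0.23052871] [-1.17096290e-04  1.59689964e-01  9.87166897e-01 -7.87006903e-04] 0.08511570439801053 0.0187
```

View pics/top0.png

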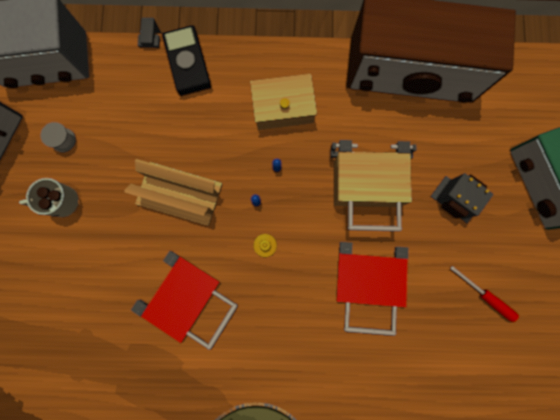

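View pics/scene0.png

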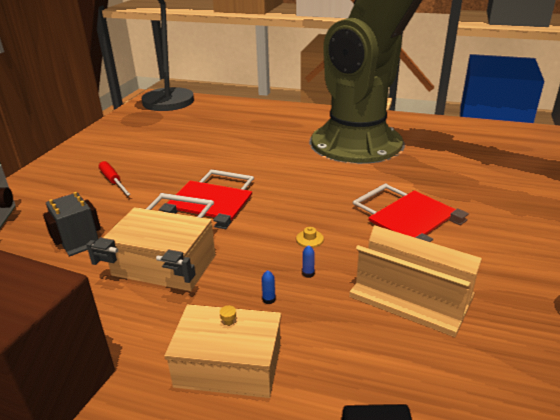

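Candidates in the top picture: the wooden chest lid with its bar at (375,228), a red lid at (372,331), a red lid at (222,325), and the knob box at (285,100). I choose the wooden one at (375,228). The stand is at about (178,190). Next is one close crop of the chest and one of the stand.

```bash
python3 - <<'E'
from h import *
b=cv2.imread('pics/top0.png'); 
A=cv2.resize(b[130:240,322:422],None,fx=4,fy=4,interpolation=2);B=cv2.resize(b[150:232,118:228],None,fx=3.6,fy=3.6,interpolation=2)
o=np.zeros((440,800,3),'u1');o[:,:400]=A;o[:B.shape[0],402:402+B.shape[1]]=B[:,:398];cv2.imwrite('pics/crop0.png',o)
E
```

```text
(no output)
```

View pics/crop0.png

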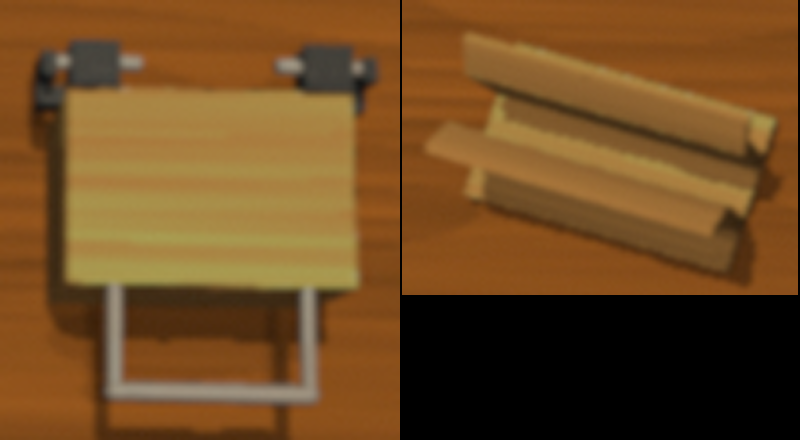

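```bash
python3 - <<'E'
from h import *
np.set_printoptions(precision=4,suppress=True)
c=lambda x,y:(322+x/4-.4,130+y/4-.4); s=lambda x,y:(118+(x-402)/3.6-.4,150+y/3.6-.4)
def P(q,z): return atz('top0',*q,z)
b1,b2=P(c(115,393),.074),P(c(310,393),.074); h1,h2=P(c(94,62),.078),P(c(327,68),.078)
print('bar',b1,b2,(b1+b2)/2,np.linalg.norm(b1-b2)); print('hooks',h1,h2,(h1+h2)/2,np.linalg.norm(h1-h2), 'len',np.linalg.norm((b1+b2)/2-(h1+h2)/2))
d=h1-h2;print('yaw of hinge y',np.arctan2(d[1],d[0]),np.arctan2(*(b1-b2)[[1,0]]))
for z,q in ((.091,[(465,35),(770,118),(428,148),(712,235)]),(.072,[(470,72),(745,152),(452,124),(728,208)])):
  p=[P(s(*k),z) for k in q];print('stand',z,*p,'mean',np.mean(p,0),[np.arctan2(*(p[i]-p[i+1])[[1,0]]) for i in(0,2)],'len',np.linalg.norm(p[0]-p[1]),'w',np.linalg.norm(p[0]-p[2]))
f=[P(s(*k),.012) for k in [(487,140),(742,208)]];print('floor',f)
# tcp and yaw
S=bot.read_state();print(R.from_quat(S['ee_rot'],scalar_first=True).as_matrix())
m=sum(p)/4
E
```

```text
bar [ 0.4872 -0.1855  0.074 ] [ 0.4895 -0.2855  0.074 ] [ 0.4883 -0.2355  0.074 ] 0.10003372134867596
hooks [ 0.6606 -0.1743  0.078 ] [ 0.6603 -0.2966  0.078 ] [ 0.6605 -0.2354  0.078 ] 0.12237185279938201 len 0.1721696031951234
yaw of hinge y 1.56808174121804 1.5934100633442374
stand 0.091 [0.6165 0.2586 0.091 ] [0.5724 0.0832 0.091 ] [0.5508 0.2748 0.091 ] [0.5052 0.1127 0.091 ] mean [0.5612 0.1823 0.091 ] [np.float64(1.325013985195511), np.float64(1.2964487077830658)] len 0.18090574782677793 w 0.06761926257917514
stand 0.072 [0.5992 0.2609 0.072 ] [0.5558 0.0994 0.072 ] [0.5683 0.2691 0.072 ] [0.5231 0.1077 0.072 ] mean [0.5616 0.1843 0.072 ] [np.float64(1.3084460325722418), np.float64(1.2975175450318113)] len 0.16721421346824009 w 0.03195950475049265
floor [array([0.5698, 0.2684, 0.012 ]), array([0.5311, 0.1092, 0.012 ])]
[[-0.949   0.3153 -0.0005]
 [ 0.3153  0.949  -0.0015]
 [-0.     -0.0016 -1.    ]]
```

The wooden chest's lid measures 172 mm from bar to hinge against 173 given, and its outer bar width of 100 mm is right. The stand slot measures 32 mm wide and 167 mm long against 30 and 170 given. I'm moving above the bar.

{"op": "drive_tool", "data": {"moves": [0,0,-0.04,20,-20,5,105,0,0,-0.1,55,-55,10,105,0,0,-0.17,100,-100,20,105,0,0,-0.25,145,-145,30,105,0,0,-0.33,190,-190,30,105,0,0,-0.41,230,-230,30,105,0,0,-0.49,265,-270,30,105,0,0,-0.57,285,-315,30,105,0,0,-0.65,291,-360,30,105,0,0,-0.73,291,-410,30,105,0,0,-0.81,291,-460,30,105,0,0,-0.89,291,-510,25,105,0,0,-0.97,291,-560,20,105,0,0,-1.05,291,-610,10,105,0,0,-1.12,291,-660,0,105,0,0,-1.17,291,-710,-10,105,0,0,-1.21,291,-755,-20,105,0,0,-1.24,291,-795,-30,105,0,0,-1.25,291,-820,-30,105,0,0,-1.25,291,-828,-30,105]}}

```text
t: 2.1
eef_pos: [0.4861, -0.2409, 0.2003]
ee_rot: [0.0, 0.71, 0.705, -0.002]
wrist_force: [-0.6, 0.6, 0.3]
grip_width: 0.0502
gripper_force: 0.0
```

{"op": "drive_tool", "data": {"moves": [0,0,0,0,0,0,105,0,0,0,0,0,0,105,0,0,0,0,0,0,105], "squeeze": 30}}

```text
t: 2.4
eef_pos: [0.4886, -0.2328, 0.2013]
ee_rot: [-0.0, 0.706, 0.708, 0.0]
wrist_force: [0.9, -0.5, 0.0]
grip_width: 0.0499
gripper_force: 0.0
```

```bash
python3 - <<'E'
from h import *
S=bot.read_state();print(S['t'],S['eef_pos'],R.from_quat(S['ee_rot'],scalar_first=True).as_matrix(),S['wrist_force'])
c=snap('wrist','w1');print(c['position'],proj('w1',[.488,-.2355,.074]))
E
```

```text
2.4 [ 0.48855083 -0.23282998  0.20130188] [[-2.66799773e-03  9.99996438e-01  7.88016749e-05]
 [ 9.99995725e-01  2.66790151e-03  1.19684034e-03]
 [ 1.19662584e-03  8.19945053e-05 -9.99999281e-01]] [ 0.91299313 -0.46892032  0.04547328]
[0.48811735043788884, -0.1546028638862694, 0.34448559861245553] [276.97127401 200.65079723]
```

View pics/w1.png

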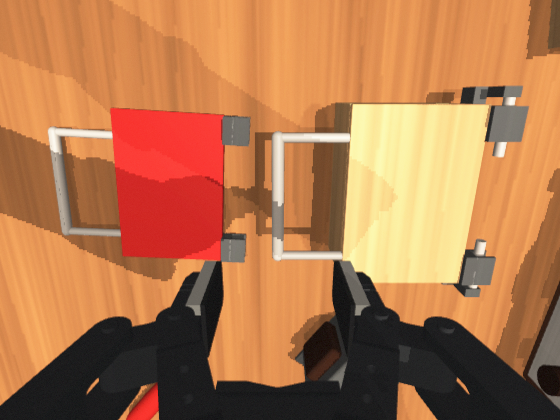

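Wrist view: the wooden bar runs from (277,135) to (277,257), close to the predicted (277,201). The pins are near (508,102) and (480,250). Next I check the pin position and yaw.

```bash
python3 - <<'E'
from h import *
np.set_printoptions(precision=4,suppress=True)
for q in [(277.5,138),(277.5,256),(500,150),(480,246),(509,101),(473,288)]: print(q,atz('w1',*q,.074))
E
```

```text
(277.5, 138) [ 0.4883 -0.1848  0.074 ]
(277.5, 256) [ 0.4886 -0.2855  0.074 ]
(500, 150) [ 0.6627 -0.1935  0.074 ]
(480, 246) [ 0.6621 -0.2755  0.074 ]
(509, 101) [ 0.6621 -0.1569  0.074 ]
(473, 288) [ 0.6633 -0.3164  0.074 ]
```

{"op": "drive_tool", "data": {"moves": [0,0,0,0,0,-15,105,0,0,0,0,0,-40,105,0,0,0,0,0,-70,105,0,0,0,0,0,-100,105,0,0,0,0,0,-125,105,0,0,0,0,0,-140,105,0,0,0,0,0,-144,105,0,0,0,0,0,-145,105,0,0,0,0,0,-145,105]}}

```text
t: 3.35
eef_pos: [0.4888, -0.2346, 0.0571]
ee_rot: [0.001, 0.707, 0.707, 0.0]
wrist_force: [-0.2, 0.5, -0.2]
grip_width: 0.0504
gripper_force: 0.0
```

{"op": "drive_tool", "data": {"moves": [0,0,0,0,0,-1,255,0,0,0,0,0,-1,255,0,0,0,0,0,-1,255,0,0,0,0,0,-1,255,0,0,0,0,0,-1,255,0,0,0,0,0,-1,255,0,0,0,0,0,-1,255], "squeeze": 40}}

```text
t: 4.05
eef_pos: [0.4883, -0.235, 0.0554]
ee_rot: [0.0, 0.707, 0.707, 0.0]
wrist_force: [0.2, -0.7, 4.1]
grip_width: 0.0085
gripper_force: 39.0
```

{"op": "drive_tool", "data": {"moves": [0,0,0,0,0,4,255,0,0,0,0.3,0,10,255,0,0,0,1,0,18,255,0,0,0,2,0,27,255,0,0,0,4,0,36,255,0,0,0,6.7,0,47.7,255,0,0,0,10.4,0,59.2,255,0,0,0,15,0,70.4,255,0,0,0,19,0,78.5,255,0,0,0,21.7,0,84,255,0,0,0,23.2,0,86.5,255,0,0,0,23.2,0,86.5,255]}}

```text
t: 5.25
eef_pos: [0.5112, -0.235, 0.1418]
ee_rot: [-0.0, 0.707, 0.707, -0.0]
wrist_force: [-0.3, -0.6, -2.6]
grip_width: 0.0084
gripper_force: 38.9
```

```bash
python3 - <<'E'
from h import *
snap('scene','s1');b=cv2.imread('pics/s1.png');cv2.imwrite('pics/s1c.png',cv2.resize(b[120:320,60:330],None,fx=2.5,fy=2.5))
E
```

```text
(no output)
```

View pics/s1c.png

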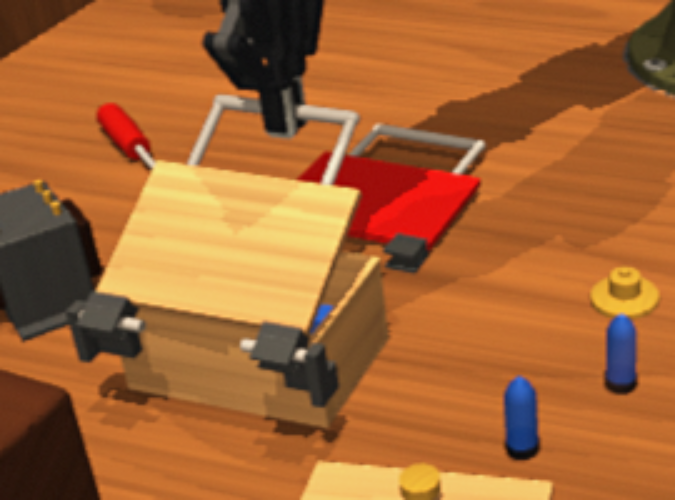

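The lid is at about 30°, hooks on the pins at crop (110,322) and (280,345), with low forces. Continuing the swing to vertical.

{"op": "drive_tool", "data": {"moves": [0,0,0,4.7,0,7.7,255,0,0,0,11.6,0,17.6,255,0,0,0,21.2,0,29.3,255,0,0,0,31.8,0,40,255,0,0,0,43.3,0,49.8,255,0,0,0,55.6,0,58.6,255,0,0,0,68.6,0,66.2,255,0,0,0,82.2,0,72.7,255,0,0,0,96.3,0,78,255,0,0,0,110.9,0,82,255,0,0,0,125.7,0,84.5,255,0,0,0,137.7,0,85.5,255,0,0,0,146.5,0,85.7,255,0,0,0,149.8,0,85.5,255,0,0,0,150,0,85.5,255,0,0,0,150,0,85.5,255,0,0,0,150,0,85.5,255]}}

```text
t: 7.0
eef_pos: [0.6621, -0.235, 0.2289]
ee_rot: [0.001, 0.707, 0.707, 0.001]
wrist_force: [-1.0, 0.7, 6.1]
grip_width: 0.0086
gripper_force: 42.5
```

```bash
python3 - <<'E'
from h import *
snap('scene','s2');b=cv2.imread('pics/s2.png');cv2.imwrite('pics/s2c.png',cv2.resize(b[60:300,60:330],None,fx=2.4,fy=2.4))
E
```

```text
(no output)
```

View pics/s2c.png

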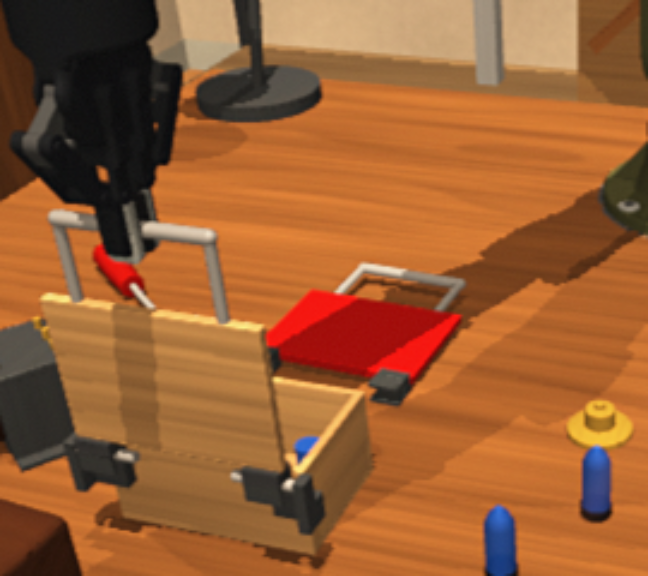

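The lid stands vertical on the pins, with a small downward press. Lifting straight up.

{"op": "drive_tool", "data": {"moves": [0,0,0,0,0,3,255,0,0,0,0,0,8,255,0,0,0,0,0,14,255,0,0,0,0,0,21,255,0,0,0,0,0,29,255,0,0,0,0,0,38,255,0,0,0,0,0,48,255,0,0,0,0,0,59,255,0,0,0,0,0,70,255,0,0,0,0,0,81,255,0,0,0,0,0,90,255,0,0,0,0,0,96,255,0,0,0,0,0,99,255,0,0,0,0,0,100,255,0,0,0,0,0,100,255,0,0,0,0,0,100,255]}}

```text
t: 8.65
eef_pos: [0.6612, -0.2348, 0.3267]
ee_rot: [-0.0, 0.707, 0.707, -0.0]
wrist_force: [0.6, 0.1, -2.2]
grip_width: 0.0084
gripper_force: 41.7
```

```bash
python3 - <<'E'
from h import *
snap('scene','s3');b=cv2.imread('pics/s3.png');cv2.imwrite('pics/s3c.png',cv2.resize(b[0:300,40:330],None,fx=2,fy=2))
E
```

```text
(no output)
```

View pics/s3c.png

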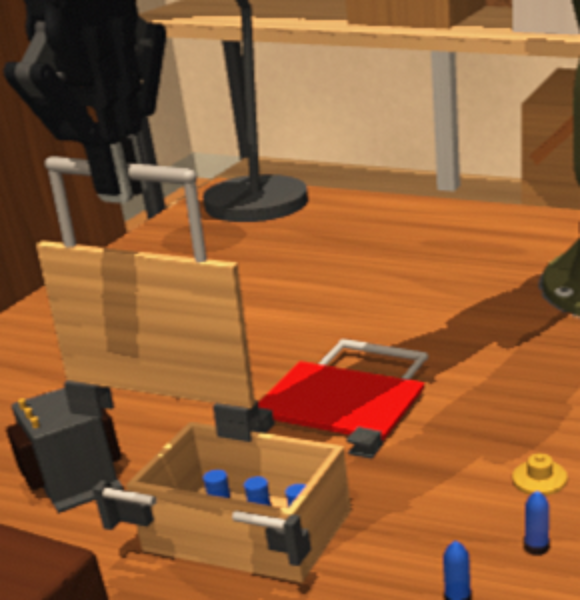

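The lid hangs upright at about (145,320), its hooks well clear of the pins. Carrying it over the stand.

{"op": "drive_tool", "data": {"moves": [0,0,0,-1,4,0,255,0,0,-0.01,-3,14,0,255,0,0,-0.02,-7,31,0,255,0,0,-0.035,-13,53,0,255,0,0,-0.05,-19,79,0,255,0,0,-0.07,-26,108,0,255,0,0,-0.09,-33,140,0,255,0,0,-0.11,-42,175,0,255,0,0,-0.133,-50,209,0,255,0,0,-0.155,-58,244,0,255,0,0,-0.175,-66,279,0,255,0,0,-0.197,-74,310,0,255,0,0,-0.215,-81,340,0,255,0,0,-0.232,-87,366,0,255,0,0,-0.246,-93,388,0,255,0,0,-0.257,-97,405,0,255,0,0,-0.264,-99,415,0,255,0,0,-0.266,-100,419,0,255,0,0,-0.266,-100,419,0,255,0,0,-0.266,-100,419,0,255]}}

```text
t: 10.7
eef_pos: [0.5616, 0.1829, 0.3274]
ee_rot: [0.0, 0.795, 0.607, -0.0]
wrist_force: [-0.3, -0.6, -3.4]
grip_width: 0.0086
gripper_force: 41.7
```

{"op": "drive_tool", "data": {"moves": [0,0,0,0,0,0,255,0,0,0,0,0,-5,255,0,0,0,0,0,-12,255,0,0,0,0,0,-20,255,0,0,0,0,0,-28,255,0,0,0,0,0,-36,255,0,0,0,0,0,-42,255,0,0,0,0,0,-46,255,0,0,0,0,0,-48,255,0,0,0,0,0,-48,255,0,0,0,0,0,-48,255]}}

```text
t: 11.8
eef_pos: [0.5615, 0.1841, 0.2795]
ee_rot: [0.0, 0.795, 0.607, 0.0]
wrist_force: [0.0, -0.4, -2.1]
grip_width: 0.0084
gripper_force: 41.7
```

```bash
python3 - <<'E'
from h import *
snap('scene','s4');snap('top','t4');b=cv2.imread('pics/s4.png');t=cv2.imread('pics/t4.png')
o=np.zeros((600,800,3),'u1');A=cv2.resize(b[90:340,330:500],None,fx=2.4,fy=2.4);B=cv2.resize(t[140:240,110:230],None,fx=3.2,fy=3.2)
o[:600,:408]=A;o[:320,412:796]=B;cv2.imwrite('pics/c4.png',o)
E
```

```text
(no output)
```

View pics/c4.png

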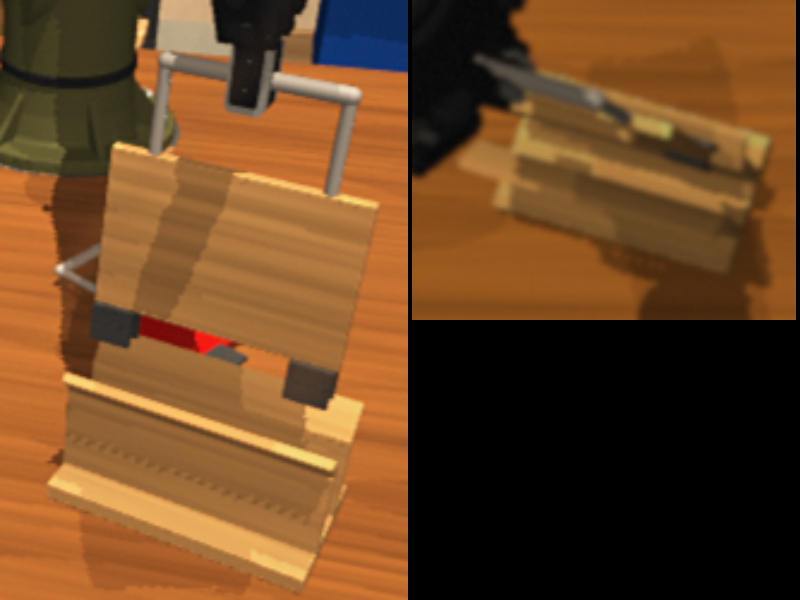

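```bash
python3 - <<'E'
from h import *
C=np.array([.5615,.184]);y=np.array([.263,.965]);x=np.array([.965,-.263])
f=lambda a,b,z:np.round((proj('s4',[*(C+a*x+b*y),z])-[330,90])*2.4).astype(int)
print('hook bottoms +x face',[f(.0085,b,.115) for b in(.074,.048,-.048,-.074)])
print('hook bottoms mid',[f(0,b,.115) for b in(.074,.048,-.048,-.074)])
print('lid top corners',[f(.004,b,.244) for b in(.075,-.075)])
print('near flare top in/out',[f(a,b,.091) for a in(.03,.036) for b in(.085,-.085)]);print('far flare top',[f(-.03,b,.091) for b in(.085,-.085)])
E
```

```text
hook bottoms +x face [array([330, 401]), array([286, 387]), array([133, 340]), array([ 95, 328])]
hook bottoms mid [array([334, 394]), array([290, 380]), array([138, 333]), array([100, 322])]
lid top corners [array([379, 202]), array([113, 140])]
near flare top in/out [array([332, 460]), array([ 62, 371]), array([329, 466]), array([ 58, 375])]
far flare top [array([359, 405]), array([101, 325])]
```

The lid and the stand show the same 5 px offset from the projection, so they are aligned with each other. Lowering.

{"op": "drive_tool", "data": {"moves": [0,0,0,0,0,-4,255,0,0,0,0,0,-10,255,0,0,0,0,0,-17,255,0,0,0,0,0,-24,255,0,0,0,0,0,-31,255,0,0,0,0,0,-38,255,0,0,0,0,0,-45,255,0,0,0,0,0,-52,255,0,0,0,0,0,-59,255,0,0,0,0,0,-66,255,0,0,0,0,0,-73,255,0,0,0,0,0,-79,255,0,0,0,0,0,-84,255,0,0,0,0,0,-88,255,0,0,0,0,0,-91,255,0,0,0,0,0,-93,255,0,0,0,0,0,-94,255,0,0,0,0,0,-94,255]}}

```text
t: 13.7
eef_pos: [0.5613, 0.1841, 0.1852]
ee_rot: [-0.0, 0.795, 0.607, -0.0]
wrist_force: [-0.9, 0.0, -3.0]
grip_width: 0.0081
gripper_force: 41.7
```

{"op": "drive_tool", "data": {"moves": [0,0,0,0,0,-1,255,0,0,0,0,0,-2,255,0,0,0,0,0,-3,255,0,0,0,0,0,-4,255,0,0,0,0,0,-5,255,0,0,0,0,0,-5,255,0,0,0,0,0,-5,255]}}

```text
t: 14.4
eef_pos: [0.5613, 0.1841, 0.1802]
ee_rot: [-0.0, 0.795, 0.607, -0.0]
wrist_force: [-0.8, 0.9, -2.1]
grip_width: 0.0084
gripper_force: 41.7
```

{"op": "drive_tool", "data": {"moves": [0,0,0,0,0,-0.5,255,0,0,0,0,0,-1,255,0,0,0,0,0,-1.5,255,0,0,0,0,0,-2,255,0,0,0,0,0,-2.5,255,0,0,0,0,0,-2.5,255]}}

```text
t: 15.0
eef_pos: [0.5614, 0.1841, 0.1779]
ee_rot: [0.0, 0.795, 0.607, 0.0]
wrist_force: [-1.5, 1.1, -1.2]
grip_width: 0.0082
gripper_force: 41.8
```

{"op": "drive_tool", "data": {"moves": [0,0,0,0,0,-0.5,255,0,0,0,0,0,-1,255,0,0,0,0,0,-1,255]}}

```text
t: 15.3
eef_pos: [0.5621, 0.184, 0.1778]
ee_rot: [0.0, 0.795, 0.607, 0.001]
wrist_force: [-0.5, -0.4, 5.6]
grip_width: 0.0084
gripper_force: 42.4
```

{"op": "drive_tool", "data": {"moves": [0,0,0,0,0,-0.5,255,0,0,0,0,0,-1,255,0,0,0,0,0,-1,255]}}

```text
t: 15.6
eef_pos: [0.5629, 0.1839, 0.1777]
ee_rot: [0.001, 0.795, 0.607, 0.002]
wrist_force: [-0.7, -0.5, 10.7]
grip_width: 0.008
gripper_force: 42.9
```

Contact came at the expected floor height. Easing the press and letting go.

{"op": "drive_tool", "data": {"moves": [0,0,0,0,0,1,255,0,0,0,0,0,1.5,255,0,0,0,0,0,1.5,200,0,0,0,0,0,1.5,160,0,0,0,0,0,1.5,120,0,0,0,0,0,1.5,95,0,0,0,0,0,1.5,95,0,0,0,0,0,1.5,95,0,0,0,0,0,1.5,95]}}

```text
t: 16.5
eef_pos: [0.5613, 0.1841, 0.1772]
ee_rot: [-0.0, 0.795, 0.607, -0.0]
wrist_force: [0.0, 0.4, 0.6]
grip_width: 0.0537
gripper_force: 0.0
```

```bash
python3 - <<'E'
from h import *
snap('scene','s5');b=cv2.imread('pics/s5.png')
cv2.imwrite('pics/c5.png',cv2.resize(b[90:340,330:500],None,fx=2.4,fy=2.4))
E
```

```text
(no output)
```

View pics/c5.png

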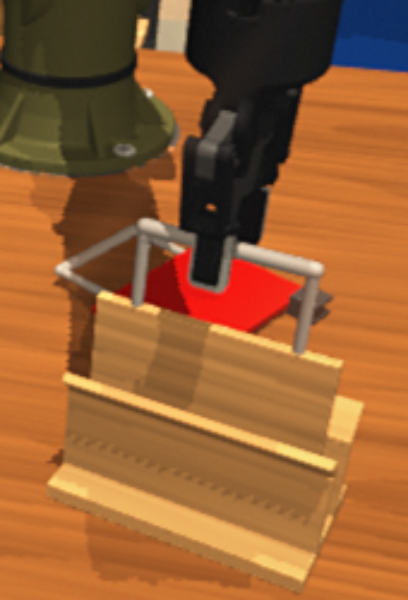

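The lid stands in the slot with its bar at (230,245), free between the open fingers. Retreating upward.

{"op": "drive_tool", "data": {"moves": [0,0,0,0,0,5,95,0,0,0,0,0,13,95,0,0,0,0,0,23,95,0,0,0,0,0,36,95,0,0,0,0,0,52,95,0,0,0,0,0,70,95,0,0,0,0,0,90,95,0,0,0,0,0,108,95,0,0,0,0,0,122,95,0,0,0,0,0,130,95,0,0,0,0,0,130,95,0,0,0,0,0,130,95,0,0,0,0,0,130,95,0,0,0,0,0,130,95]}}

```text
t: 17.95
eef_pos: [0.561, 0.184, 0.3065]
ee_rot: [-0.0, 0.795, 0.607, -0.001]
wrist_force: [0.4, -0.6, -0.4]
grip_width: 0.0534
gripper_force: 0.0
```

```bash
python3 - <<'E'
from h import *
snap('scene','s6');b=cv2.imread('pics/s6.png')
cv2.imwrite('pics/c6.png',b)
E
```

```text
(no output)
```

View pics/c6.png

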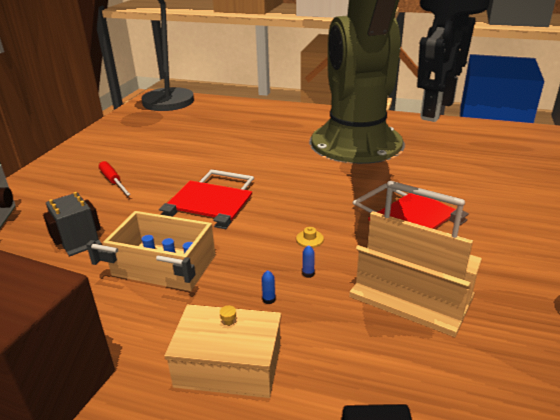

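The lid stands upright in the slot at (418,235), bar on top. The hand is clear and everything else is undisturbed.

```bash
python3 -c "
from cell import bot
print(bot.job_done())"
```

```text
the job is handed in; nothing more can be done
None
```

The chest's wooden lid was swung up, lifted clear of its pins, lowered onto the stand's slot floor and released; it was standing upright, bar on top, with the gripper clear when I handed the job in at about 18 s.

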